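# Weigh a cast bust against the master and put it in its drawer lane

## Robot

A 6-joint arm with a two-finger parallel gripper is mounted at the origin on the work surface. World frame = base frame: x ahead of the robot, y to its left, z up, the work surface at z = 0. Lengths are in mm, angles in rad, forces in N, time in s.
With the tool pointing down it reaches from about 375 to 825 mm from the base axis. Payload 5.5 kg.
Tool frame: the origin (TCP) lies midway between the tips of the shut fingers; the grasp point (between the pads) lies 19 mm behind it (arm.tcp_to_grasp is the distance from the TCP to the grasp point, in mm); z points along the fingers, y is the line along which they close (so a half turn about z gives the same grasp; the last joint's range is limited). The gripper opens to 85 mm and grips with 20 to 120 N. Pads are 22 mm wide; open, the fingers measure 114 mm over their backs; the gripper's body (76 mm by 85 mm) begins 54 mm behind the grasp point. The pads swing forward as they close: fully open they stand 13 mm farther back than shut.
Start: joints at [-1.131, 0.314, -0.047, 1.21, 0, 1.571], TCP at [255.451, -542.899, 231.299] pointing down, gripper open.
Joint ranges: [-2.67, 2.67], [-0.69, 1.73], [-1.03, 1.25], [-2.08, 2.16], [-1.42, 1.45], [-3.14, 3.14]. Speed limits (rad/s): [2.39, 2.39, 3.01, 3.14, 3.14, 3.14].

## Interface

Orientations are given as a rotation vector (axis times angle).
In Python, from plant import arm gives the robot as it stands.
- The arm moves only by the shell command python3 -m creep 'ROWS' [FORCE]. ROWS is JSON, one flat list of numbers, 7 for each row, row after row: the finger opening in mm, from 0 to 85.4, then the shift along the tool's x, y, z each as a share of 0.1 m, from -1 to 1, then the turn, a rotation vector about the tool's x, y, z each as a share of 180 degrees, from -1 to 1. In form: [grip, dx, dy, dz, rx, ry, rz, grip, dx, dy, dz, rx, ry, rz, ...]. A call has 1 to 20 rows; each row shifts and turns the commanded pose from where the row before left it, along the tool's axes as they then stand; what a row does not reach is not made up. A row lasts 1/8 s, in which the tool goes at most 62.5 mm and 10.7 degrees, less where a joint would pass 70% of its speed; a pose out of reach is approached as far as the arm can. A call with a number of a shift or a turn outside -1 to 1 is refused whole. A call with a gripper value outside its range is refused whole. The fingers move at their own pace and stop on an object; FORCE is the grip in N (left out, the last holds). Time passes only in rows, so rows that do not move let the fingers close. It gives the time, the measured TCP pose, the force, the opening and the grip force at its end, in the units of the state.
- arm.get_obs(): the state, without advancing time (a new reading comes with each control period).
- arm.get_image(name): name is "side" or "top" or "wrist"; returns a dict with "img" (400x640x3 uint8, blue, green, red), "depth" (400x640 float32, mm along the optical axis (not along the pixel's ray), 0 where there is no reading), "fx", "fy", "cx", "cy" (pixels), "eye" and "rotation" of the camera in the world. Camera axes: x right, y down, z forward; pixel columns grow to the right and rows downward; lengths in mm; the calibration is good to about 2 mm. A picture is of the moment at which its call begins.
- arm.sign_off(): hands the job in; it is judged then, once.
The state is a dict: "clock": time; "joint_pos": joint angles; "joint_velocities": joint speeds; "effort": joint torques, N m; "tool_pos": TCP position; "tcp_rot": TCP orientation; "wrist_force": force on the tool from outside, world axes, zero at the start; "ft_torque": the same for the moment, N m; "opening": opening from 0.0 (shut) to 1.0 (fully open); "grip_force": force on a finger pad.
Only numpy, scipy, OpenCV 4.12 (cv2) and the standard library are available. Lean on these libraries where they do the work, as an engineer would, in place of code of your own. Each camera call takes 0.05 s, during which the arm holds its last target. There are 200 camera calls.

## Task

The raw brown bust in the row on the board may have a hidden void: holding it always by the shoulder block, never by the head, set it gently on the free pan of the balance, against the blue master bust on the other pan, let go and let the beam come to rest. Pull the cabinet drawer out to its stop and leave it out, then stand the brown bust upright on the floor of one of its two narrow lanes: the green-floored lane if it weighs as much as the master or more, the red-floored lane if it is lighter (if the beam stays as good as level, either will do). Leave the master standing on its pan, and the other two busts and everything loose on the bench where they are.

Things in the scene. Friction and masses are not known exactly. Their poses are not given: they have to be found in the camera images.
- bust: Raw bronze-brown bust on a plinth, 101 mm tall, upright, 0.37 to 0.63 kg, unknown. Origin under its foot, z up, face to -x. Foot 42 (x) by 56 (y) mm, 12 mm tall; waist; shoulder block 30 to 64 mm above the underside, 44 mm front to back (x) by 64 mm shoulder to shoulder (y), edges rounded 8 mm (grip at 47 to 50 mm); head above, 32 mm wide. In any of the board's three places.
- bust_white: White-painted bust, neighbour in the row, same shape and frame as the brown one, loose (0.5 kg), to be left alone.
- bust_green: Green-patinated bust, neighbour in the row, same shape and frame as the brown one, loose (0.5 kg), to be left alone.
- master: Blue-painted master bust, same shape and frame, a sound casting of exactly 0.5 kg. It stands loose on the balance's master pan (left pan as seen from the robot) and must stay there.
- board: Plywood casting board, 85 (x) by 235 (y) by 30 mm tall, fixed, origin under its centre on the bench. The three busts stand on its top at y = -74, 0 and +74 mm, facing its -x, shoulder to shoulder with 10 mm between shoulders, so that here a bust can be gripped only front to back (44 mm).
- balance: Two-pan bench balance, fixed, grey base 125 (x) by 300 (y) mm, origin under its centre, beam along its y. The pans lie above the beam, are kept level by a parallelogram, and are centred 110 mm either side. In the middle a white scale plate with a red pointer that leans to the low side, 54 mm wide in y, its top 147 mm above the bench.
- beam (a joint): Angle of the balance beam in rad: 0 level, positive when the master's pan is down and the free pan up, negative when the free pan is down; stops at +0.1 and -0.1. It starts at +0.1. With both busts on, 1 percent difference in weight tilts it by 0.007 rad, 15 percent takes it to the stop. Damped: it comes to rest within about 2 s of letting go.
- pan_free (a point): Centre of the upper face of the empty pan (on the balance's -y side), axes those of the balance and level. Steel dish, flat floor 120 mm across, low slanting rim 4 mm high, 140 mm across. 105 mm above the bench when level, 116 at the start (upper stop), 94 at the lower stop; it yields downwards under about 5 N.
- pan_master (a point): Centre of the upper face of the master's pan, same dish, on the balance's +y side.
- cabinet: Dark wooden bench cabinet with one drawer, fixed, 270 (x) by 300 (y) by 150 mm tall, origin on the bench under the middle of its front; the drawer's front faces its -x. Colour jars and a wood block stand on its top at the back (up to 54 mm above it).
- drawer (a joint): How far the drawer is pulled out along the cabinet's -x, in m: 0 shut, 0.17 at its stop. It starts shut or up to 30 mm ajar, runs with about 2 to 4 N of friction and stays where it is left.
- handle (a point): Middle of the drawer's horizontal brass bar handle, moves with the drawer; axes those of the cabinet. The bar lies along y, 110 mm long, 12 mm thick, its middle 45 mm in front of the drawer's front panel, 114 mm above the bench (36 mm below the cabinet's top); it can be pinched from above across x.
- lane_green (a point): Middle of the green floor of the lane behind the drawer's front, moves with the drawer; axes of the cabinet. It runs along y: 54 mm wide (x), 258 mm long, floor 30 mm above the bench, walls 61 mm above the floor (front panel 106 mm). A bust fits only with its shoulders along the lane and must be held there by the shoulders (64 mm). Clear of the cabinet when the drawer is out.
- lane_red (a point): The same for the red-floored lane, 60 mm further back (+x of the cabinet), beyond a 6 mm wall; same size, direction and floor height.
- wax_jar: Amber glass jar, 64 mm across, 75 mm tall, loose bystander; origin under its centre.
- spirit: Green glass bottle, 60 mm across, 170 mm tall, loose bystander; origin under its centre.
- brush: Flat paint brush, 200 mm long along its x, 20 mm thick, loose bystander lying on the bench; origin under its middle.
- mug: Blue mug, 80 mm across, 90 mm tall, loose bystander; origin under its centre.

How it is judged:
By the outcome, as a careful person would: the job done as asked, in the order asked, and still so for the second after the job is handed in, with the robot touching nothing.
It also fails if it takes over 72 s, if anything falls off the work surface, if the arm or the gripper's body presses on something with over 40 N, if the wrist force passes 120 N, or if a joint passes its speed limit or range.

## Working session

There is one attempt and no reset: what is moved stays moved. The work goes in short steps, Python scripts to look and compute and a shell command to move; the robot and the scene stay as the last step left them, time stands still between calls to the robot, and variables do not carry over. Pictures are saved under pics/ and viewed, at most 10 in all, crops included, and the job is handed in when it is done.

```bash
ls; mkdir -p pics; python3 - <<'E'
from plant import arm
import cv2,numpy as np
o=arm.get_obs(); print({k:np.round(v,3) for k,v in o.items()})
ims=[]
for n in("top","side"):
    d=arm.get_image(n); np.savez(f"pics/{n}0.npz",**d); cv2.imwrite(f"pics/{n}0.png",d["img"]); print(n,d["fx"],d["cx"],d["cy"],np.round(d["eye"]),np.round(d["rotation"],3).tolist())
E
```

```text
pics
{'clock': np.float64(0.0), 'joint_pos': array([-1.131,  0.314, -0.048,  1.21 ,  0.   ,  1.571]), 'joint_velocities': array([-0.   , -0.   , -0.002,  0.001,  0.   ,  0.001]), 'effort': array([ 1.0000e-03, -5.3959e+01,  3.3975e+01,  1.9000e-02,  0.0000e+00,
        0.0000e+00]), 'tool_pos': array([ 255.233, -542.365,  230.435]), 'tcp_rot': array([-3.064e+00, -6.850e-01,  1.000e-03]), 'wrist_force': array([ 0.371,  0.493, -0.795]), 'ft_torque': array([ 0.02 , -0.063, -0.027]), 'grip_force': np.float64(0.0), 'opening': np.float64(1.001)}
top 410.53487070930805 321.58055500707457 201.0835710504489 [ 363.  -17. 1349.] [-2.165, 2.128, -0.139]
side 363.0432410366634 318.65509180076197 202.0047159837386 [ 99. 770. 764.] [-0.601, 2.553, -1.268]
```

View pics/top0.png

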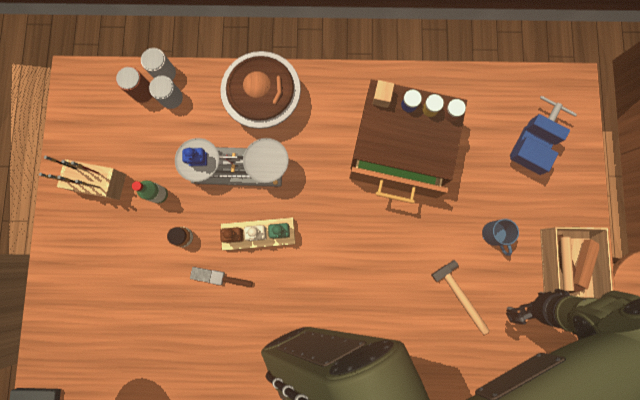

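View pics/side0.png

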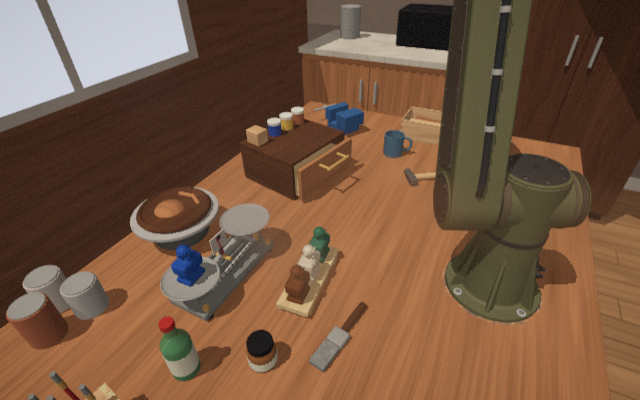

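The top view (up = +x, left = +y) shows the brown bust at the left end of the row (232,235), with the white at (255,233) and the green at (280,231). The master is at (194,157), the free pan at (267,160) and the drawer handle at (397,190). The drawer is slightly ajar, and the side view agrees. Next I'll measure these with depth and calibration.

```bash
cat > h.py <<'E'
import numpy as np,cv2
from scipy.spatial.transform import Rotation as R
def cloud(d):
    v,u=np.mgrid[0:400,0:640]; z=d["depth"].astype(float)
    c=np.stack([(u-d["cx"])/d["fx"]*z,(v-d["cy"])/d["fy"]*z,z],-1)
    P=c@R.from_rotvec(d["rotation"]).as_matrix().T+d["eye"]; P[z==0]=np.nan
    return P
def rect(p):
    (c,s,a)=cv2.minAreaRect(p[:,:2].astype(np.float32)); return np.round(c,1),np.round(s,1),round(a,1)
def sel(P,box,lo,hi):
    u0,u1,v0,v1=box; q=P[v0:v1,u0:u1].reshape(-1,3); return q[(q[:,2]>lo)&(q[:,2]<hi)]
E
python3 - <<'E'
from h import *
for n in("top",):
    d=dict(np.load("pics/top0.npz")); P=cloud(d)
    print("bench z",np.nanmedian(P[290:310,320:420,2]))
    for nm,box,lo,hi in[("board",(215,303,212,256),18,140),("boardtop",(215,303,212,256),22,38),("busts",(215,303,212,256),75,140),("brown",(218,244,215,250),75,140),("brownhead",(218,244,215,250),110,140),
      ("free",(243,292,136,186),106,126),("master",(172,216,136,186),86,102),("masterbust",(175,216,140,180),150,230),("mhead",(175,216,140,180),178,230),
      ("cabtop",(345,472,75,200),143,156),("handle",(370,420,175,206),100,125),("front",(345,460,155,200),130,142)]:
        q=sel(P,box,lo,hi); print(nm,len(q),np.round(np.median(q,0),1),*rect(q))
E
```

```text
bench z 0.7997416741075085
board 1960 [431.5 193.1  35.9] [436.3 199.6] [ 85.6 233.3] 6.0
boardtop 997 [420.6 187.4  30.5] [436.3 199.6] [ 85.6 233.3] 6.0
busts 914 [434.2 195.8  94.9] [435.8 200.6] [ 44.9 212.6] 6.0
brown 309 [426.9 266.8  94.6] [427.9 273.9] [44.4 65.2] 5.9
brownhead 97 [428.1 271.2 126.2] [426.9 274.1] [31.6 31.6] 63.0
free 1574 [657.  169.9 117.1] [656.2 168.9] [136.  138.6] 1.0
master 1058 [645.6 386.8  95. ] [661.1 393.2] [138.8 126.7] 2.7
masterbust 301 [656.2 375.8 159.4] [661.1 383.1] [44.4 63.3] 2.1
mhead 97 [659.  380.5 190.2] [659.5 381.7] [30.  32.2] 30.3
cabtop 6683 [ 728.5 -262.9  150.7] [ 737.6 -266.4] [300.1 291.5] 78.0
handle 318 [ 559.2 -227.1  118.5] [ 569.7 -222.6] [155.9  53.3] 77.5
front 526 [ 598.9 -239.3  136.6] [ 610.6 -239. ] [299.6  44.9] 77.0
```

```bash
cat >> h.py <<'E'
def tool(a,tilt=0):
    """tool down, closing line at a deg in world; tilt (deg) about the tool y"""
    y=np.array([np.cos(np.radians(a)),np.sin(np.radians(a)),0]);z=np.array([0,0,-1.]);x=np.cross(y,z)
    return R.from_matrix(np.stack([x,y,z],1))*R.from_euler('y',tilt,degrees=True)
def plan(R0,p0,R1,*pts):
    """turn (share of 180 deg) from R0 to R1, then shifts in R1's axes (share of 100 mm)"""
    r=(R0.inv()*R1).as_rotvec()/np.pi; print("turn",np.round(r,4),"rows>=",np.ceil(np.abs(np.linalg.norm(r))*180/10.5))
    for p in pts:
        s=R1.inv().apply(np.array(p,float)-p0)/100; print("to",p,"shift",np.round(s,3),"rows>=",np.ceil(np.linalg.norm(s)/.6)); p0=np.array(p,float)
E
python3 - <<'E'
from h import *
from plant import arm
R0=R.from_rotvec([-3.064,-.685,.001]); print(np.round(R0.as_matrix(),3))
y=R0.as_matrix()[:,1]; print("y ang",np.degrees(np.arctan2(y[1],y[0])))
p0=[255.45,-542.9,231.3]
for a in(6,186):
    print(a); plan(R0,p0,tool(a),(430,-200,260),(430,-200,260),(428,273.5,260),(428,273.5,61))
d=dict(np.load("pics/top0.npz")); P=cloud(d)
h=sel(P,(370,425,175,206),106,121); c=np.array([np.cos(np.radians(-12.5)),np.sin(np.radians(-12.5))])
s=h[:,:2]@c; print(np.histogram(s,20))
hb=h[s<np.percentile(s,2)+14]; print("bar",len(hb),hb.mean(0),rect(hb))
q=sel(P,(345,472,75,200),145,153); print("cab",rect(q)); s=q[:,:2]@c; print(np.histogram(s,25))
E
```

```text
[[ 0.905  0.426 -0.001]
 [ 0.426 -0.905  0.002]
 [-0.    -0.002 -1.   ]]
y ang -64.79592032919065
6
turn [-6.000e-04 -3.000e-04 -3.933e-01] rows>= 7.0
to (430, -200, 260) shift [ 3.228  2.094 -0.287] rows>= 7.0
to (430, -200, 260) shift [0. 0. 0.] rows>= 0.0
to (428, 273.5, 260) shift [4.711 0.475 0.   ] rows>= 8.0
to (428, 273.5, 61) shift [0.   0.   1.99] rows>= 4.0
186
turn [-4.000e-04  7.000e-04  6.067e-01] rows>= 11.0
to (430, -200, 260) shift [-3.228 -2.094 -0.287] rows>= 7.0
to (430, -200, 260) shift [0. 0. 0.] rows>= 0.0
to (428, 273.5, 260) shift [-4.711 -0.475  0.   ] rows>= 8.0
to (428, 273.5, 61) shift [0.   0.   1.99] rows>= 4.0
(array([31, 30, 25, 20, 14,  5,  6,  5,  6,  3,  5,  5,  4,  7,  5,  6,  5,
        2, 17, 42]), array([577.76834763, 580.44280393, 583.11726023, 585.79171653,
       588.46617284, 591.14062914, 593.81508544, 596.48954175,
       599.16399805, 601.83845435, 604.51291065, 607.18736696,
       609.86182326, 612.53627956, 615.21073586, 617.88519217,
       620.55964847, 623.23410477, 625.90856108, 628.58301738,
       631.25747368]))
bar 122 [ 548.35529025 -222.70346088  118.06204331] (array([ 548.9, -226. ]), array([120.6,  13.8]), 77.7)
cab (array([ 753.9, -269.9]), array([300.1, 258.1]), 78.0)
(array([270, 276, 280, 280, 275, 288, 284, 275, 280, 283, 276, 282, 262,
       263, 275, 276, 261, 190, 107,  84,  78,  65,  88, 122, 142]), array([664.32150411, 674.71424208, 685.10698005, 695.49971802,
       705.89245599, 716.28519396, 726.67793193, 737.0706699 ,
       747.46340787, 757.85614583, 768.2488838 , 778.64162177,
       789.03435974, 799.42709771, 809.81983568, 820.21257365,
       830.60531162, 840.99804959, 851.39078756, 861.78352552,
       872.17626349, 882.56900146, 892.96173943, 903.3544774 ,
       913.74721537, 924.13995334]))
```

```bash
python3 -m creep '[85,0,0,-0.05,0,0,-0.0562, 85,0,0,-0.05,0,0,-0.0562, 85,0,0,-0.05,0,0,-0.0562, 85,0,0,-0.05,0,0,-0.0562, 85,0,0,-0.05,0,0,-0.0562, 85,0,0,-0.05,0,0,-0.0562, 85,0,0,0,0,0,-0.0562, 85,0.36,0.233,0,0,0,0, 85,0.36,0.233,0,0,0,0, 85,0.36,0.233,0,0,0,0, 85,0.36,0.233,0,0,0,0, 85,0.36,0.233,0,0,0,0, 85,0.36,0.233,0,0,0,0, 85,0.36,0.233,0,0,0,0, 85,0.36,0.233,0,0,0,0, 85,0.36,0.233,0,0,0,0]'
python3 -m creep '[85,0.47,0.047,0,0,0,0, 85,0.47,0.047,0,0,0,0, 85,0.47,0.047,0,0,0,0, 85,0.47,0.047,0,0,0,0, 85,0.47,0.047,0,0,0,0, 85,0.47,0.047,0,0,0,0, 85,0.47,0.047,0,0,0,0, 85,0.47,0.047,0,0,0,0, 85,0.47,0.047,0,0,0,0, 85,0.47,0.047,0,0,0,0, 85,0,0,0,0,0,0, 85,0,0,0,0,0,0]'
python3 - <<'E'
from h import *
from plant import arm
import cv2
o=arm.get_obs(); print(o["clock"],o["joint_pos"],o["tool_pos"],o["tcp_rot"],o["wrist_force"])
Rc=R.from_rotvec(o["tcp_rot"]); print(np.round(Rc.as_matrix(),3).tolist())
plan(Rc,o["tool_pos"],tool(6),(428,273.5,260),(428,273.5,61))
d=arm.get_image("wrist"); cv2.imwrite("pics/w1.png",d["img"]); P=cloud(d)
q=P.reshape(-1,3); m=(abs(q[:,0]-428)<45)&(abs(q[:,1]-273)<36)
for lo,hi in((75,100),(110,140)):
    k=q[m&(q[:,2]>lo)&(q[:,2]<hi)]; print(len(k),rect(k),k[:,2].max())
E
```

```text
clock: 2.1
tool_pos: [430.3, -197.3, 261.0]
tcp_rot: [-2.102, -2.334, 0.0]
wrist_force: [1.1, -0.2, -0.6]
opening: 0.994
grip_force: 0.0
clock: 3.6
tool_pos: [427.2, 273.1, 260.8]
tcp_rot: [2.101, 2.335, -0.002]
wrist_force: [0.7, 0.0, 0.9]
opening: 0.998
grip_force: 0.0
3.6 [ 5.69141964e-01  1.28745342e-01 -2.12678560e-01  1.23074668e+00
 -4.83641405e-04  2.03455741e+00] [427.18763099 273.10700284 260.83840655] [ 2.10129537e+00  2.33527767e+00 -2.28286107e-03] [0.65536835 0.01954821 0.90153794]
[[-0.105, 0.994, -0.001], [0.994, 0.105, -0.001], [-0.001, -0.001, -1.0]]
turn [-0.0003  0.0003  0.0002] rows>= 1.0
to (428, 273.5, 260) shift [0.003 0.008 0.008] rows>= 1.0
to (428, 273.5, 61) shift [0.   0.   1.99] rows>= 4.0
1734 (array([428.4, 273. ]), array([44.6, 64.5]), 7.0) 99.80635312886284
1050 (array([426.9, 273.4]), array([33.7, 33.6]), 53.4) 132.78996734301757
```

View pics/w1.png

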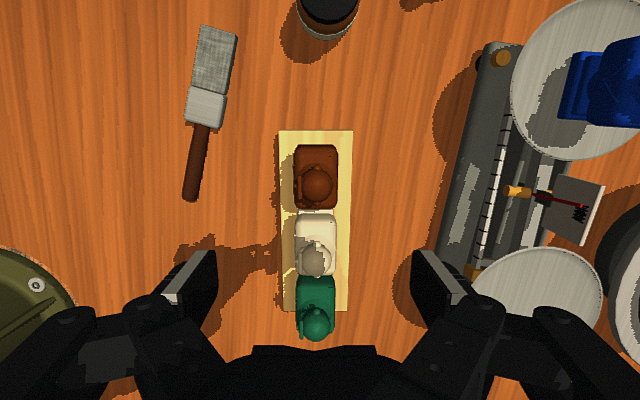

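The wrist view shows the brown bust (315,180) centred between the fingers, with the board square to them. I'll go down and grip it front to back.

```bash
python3 -m creep '[85,0,0.01,0.3,0,0,0, 85,0,0,0.35,0,0,0, 85,0,0,0.35,0,0,0, 85,0,0,0.35,0,0,0, 85,0,0,0.3,0,0,0, 85,0,0,0.2,0,0,0, 85,0,0,0.1,0,0,0, 85,0,0,0.035,0,0,0, 85,0,0,0,0,0,0, 85,0,0,0,0,0,0]' 
python3 -m creep '[30,0,0,0,0,0,0, 30,0,0,0,0,0,0, 30,0,0,0,0,0,0, 30,0,0,0,0,0,0, 30,0,0,0,0,0,0, 30,0,0,0,0,0,0, 30,0,0,0,0,0,0, 30,0,0,0,0,0,0]' 60
```

```text
clock: 4.9
tool_pos: [429.2, 274.0, 63.6]
tcp_rot: [2.102, 2.334, 0.002]
wrist_force: [0.3, -0.6, -0.4]
opening: 0.996
grip_force: 0.0
clock: 5.9
tool_pos: [428.9, 274.0, 63.2]
tcp_rot: [2.102, 2.335, 0.001]
wrist_force: [-0.6, 0.6, 5.9]
opening: 0.504
grip_force: 63.3
```

```bash
python3 -m creep '[30,0,0,-0.1,0,0,0, 30,0,0,-0.25,0,0,0, 30,0,0,-0.35,0,0,0, 30,0,0,-0.4,0,0,0, 30,0,0,-0.4,0,0,0, 30,0,0,-0.3,0,0,0, 30,0,0,-0.2,0,0,0, 30,-0.1,0.15,0,0,0,0, 30,-0.15,0.25,0,0,0,0, 30,-0.184,0.3,0,0,0,0, 30,-0.2,0.35,0,0,0,0, 30,-0.2,0.35,0,0,0,0, 30,-0.2,0.35,0,0,0,0, 30,-0.15,0.25,0,0,0,0, 30,-0.1,0.149,0,0,0,0, 30,0,0,0,0,0,0, 30,0,0,0,0,0,0]' 
python3 -m creep '[30,0,0,0.2,0,0,0, 30,0,0,0.3,0,0,0, 30,0,0,0.25,0,0,0, 30,0,0,0.15,0,0,0, 30,0,0,0.1,0,0,0, 30,0,0,0,0,0,0, 30,0,0,0,0,0,0]'
python3 - <<'E'
from h import *
from plant import arm
import cv2
d=arm.get_image("side"); cv2.imwrite("pics/s2.png",d["img"][120:360,80:420]); P=cloud(d)
o=arm.get_obs(); print(o["tool_pos"],o["wrist_force"],o["opening"])
E
```

```text
clock: 8.02
tool_pos: [654.9, 168.1, 261.3]
tcp_rot: [-2.101, -2.333, 0.004]
wrist_force: [-0.5, -0.4, -5.5]
opening: 0.506
grip_force: 62.7
clock: 8.9
tool_pos: [656.4, 168.8, 163.9]
tcp_rot: [2.101, 2.334, 0.002]
wrist_force: [0.9, 0.1, -5.4]
opening: 0.508
grip_force: 62.8
[656.46714283 168.71766294 163.95681432] [-0.50489827  0.45519476 -5.86602224] 0.5096800719164715
```

View pics/s2.png

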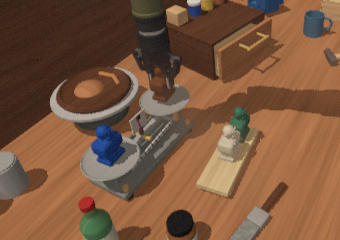

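The side crop shows the brown bust held upright just above the free pan, at about (160,88). I'll lower it gently.

```bash
python3 -m creep '[30,0,0,0.05,0,0,0, 30,0,0,0.04,0,0,0, 30,0,0,0.03,0,0,0, 30,0,0,0.01,0,0,0, 30,0,0,0.01,0,0,0, 30,0,0,0.01,0,0,0, 30,0,0,0,0,0,0, 30,0,0,0,0,0,0]'
```

```text
clock: 9.95
tool_pos: [655.7, 168.4, 148.0]
tcp_rot: [2.102, 2.335, -0.0]
wrist_force: [-2.2, -1.7, -0.6]
opening: 0.503
grip_force: 63.2
```

```bash
python3 -m creep '[50,0,0,0,0,0,0, 60,0,0,0,0,0,0, 70,0,0,0,0,0,0, 85,0,0,0,0,0,0, 85,0,0,0,0,0,0, 85,0,0,-0.2,0,0,0, 85,0,0,-0.4,0,0,0, 85,0,0,-0.5,0,0,0, 85,0,0,-0.3,0,0,0, 85,0,0,0,0,0,0, 85,0,0,0,0,0,0, 85,0,0,0,0,0,0]' 
python3 - <<'E'
from h import *
from plant import arm
o=arm.get_obs(); print(o["clock"],o["tool_pos"],o["joint_pos"])
Rc=R.from_rotvec(o["tcp_rot"])
# handle: cab yaw -12.3
plan(Rc,o["tool_pos"],tool(-12.3),(549,-226,288),(549,-226,180),(549,-226,96))
print(tool(-12.3).inv().apply([np.cos(np.radians(-12.3)),np.sin(np.radians(-12.3)),0]))
E
```

```text
clock: 11.45
tool_pos: [655.0, 168.3, 286.1]
tcp_rot: [-2.101, -2.334, 0.004]
wrist_force: [1.0, 0.4, -0.7]
opening: 1.0
grip_force: 0.0
11.45 [654.99693362 168.31998795 286.06493066] [2.51521795e-01 4.57518686e-01 2.83612118e-01 1.39965656e+00
 2.82133496e-05 1.71744642e+00]
turn [-0.0008  0.0003  0.1017] rows>= 2.0
to (549, -226, 288) shift [-4.078 -0.196 -0.019] rows>= 7.0
to (549, -226, 180) shift [0.   0.   1.08] rows>= 2.0
to (549, -226, 96) shift [0.   0.   0.84] rows>= 2.0
[-8.79476633e-17  1.00000000e+00  0.00000000e+00]
```

```bash
python3 -m creep '[85,0,0,0,0,0,0.034, 85,0,0,0,0,0,0.034, 85,0,0,0,0,0,0.0337, 85,-0.2,-0.01,0,0,0,0, 85,-0.4,-0.02,0,0,0,0, 85,-0.48,-0.023,0,0,0,0, 85,-0.5,-0.024,0,0,0,0, 85,-0.5,-0.024,0,0,0,0, 85,-0.5,-0.024,0,0,0,0, 85,-0.5,-0.024,0,0,0,0, 85,-0.5,-0.024,0,0,0,0, 85,-0.3,-0.013,0.2,0,0,0, 85,-0.2,-0.01,0.4,0,0,0, 85,0,0,0.3,0,0,0, 85,0,0,0.17,0,0,0, 85,0,0,0,0,0,0, 85,0,0,0,0,0,0]' 
python3 - <<'E'
from h import *
from plant import arm
o=arm.get_obs(); print(o["tool_pos"],o["tcp_rot"])
d=arm.get_image("top"); np.savez("pics/top3.npz",**d); cv2.imwrite("pics/t3.png",d["img"][90:290,150:450]); P=cloud(d); q=P.reshape(-1,3)
P0=cloud(dict(np.load("pics/top0.npz"))).reshape(-1,3)
def pan(q,c):
    r=np.hypot(q[:,0]-c[0],q[:,1]-c[1]); k=(r>44)&(r<57)&(q[:,2]>85)&(q[:,2]<125); return k.sum(),np.median(q[k,2])
for Q in(P0,q): print(pan(Q,(656.2,168.9)),pan(Q,(660,389)))
for nm,c in(("brown",(656,169)),("master",(660,383))):
    for lo,hi in((150,180),(182,240)):
        k=q[(abs(q[:,0]-c[0])<45)&(abs(q[:,1]-c[1])<50)&(q[:,2]>lo)&(q[:,2]<hi)]; print(nm,len(k),rect(k),k[:,2].max())
# handle from wrist
d=arm.get_image("wrist"); np.savez("pics/w3.npz",**d);cv2.imwrite("pics/w3.png",d["img"]); P=cloud(d); q=P.reshape(-1,3)
k=q[(abs(q[:,0]-549)<25)&(abs(q[:,1]+226)<50)&(q[:,2]>106)&(q[:,2]<125)]; print("handle",len(k),rect(k),np.median(k,0))
E
```

```text
clock: 13.58
tool_pos: [550.4, -226.1, 182.1]
tcp_rot: [2.445, 1.971, 0.001]
wrist_force: [-0.1, -0.1, 0.5]
opening: 0.994
grip_force: 0.0
[ 550.39273491 -226.10545074  182.05783226] [2.44453618e+00 1.97076004e+00 1.23516791e-03]
(np.int64(424), np.float64(116.539013025744)) (np.int64(373), np.float64(94.54498156562681))
(np.int64(401), np.float64(94.69637054885561)) (np.int64(367), np.float64(116.75035535104371))
brown 202 (array([654.4, 167.7]), array([44.1, 63. ]), 6.4) 179.53731993685528
brown 93 (array([653.1, 167.8]), array([31.2, 31.4]), 49.8) 199.50993560337406
master 164 (array([660.6, 381.9]), array([44. , 61.9]), 3.4) 179.96680483731257
master 145 (array([657.9, 384. ]), array([32.7, 46.9]), 6.9) 219.74780495073014
handle 2859 (array([ 554.2, -226.3]), array([104.1,  26.5]), 81.4) [ 550.99267971 -219.0717052   119.57067608]
```

View pics/w3.png

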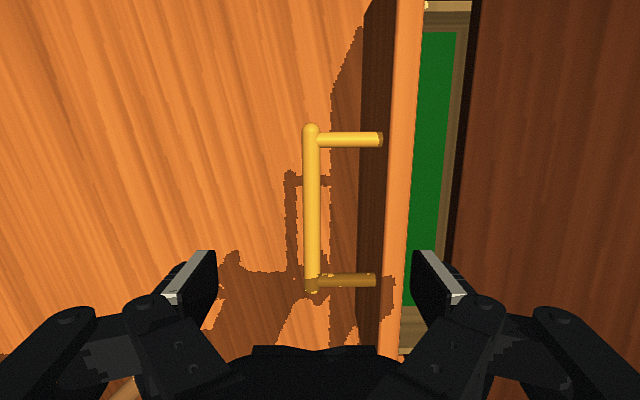

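View pics/t3.png

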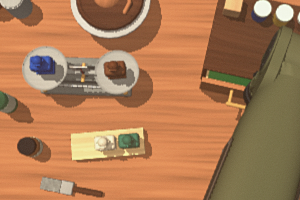

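The brown pan now sits at the lower stop (free pan 94.7 mm, master's pan 116.8 mm), so the brown bust is clearly heavier and goes in the green lane. In the wrist view the bar at (312,210) lies midway between the fingers and along them. I have to narrow the fingers before going down, to clear the panel behind the bar (u≈400).

```bash
python3 -m creep '[36,0,0,0,0,0,0, 36,0,0,0,0,0,0, 36,0,0,0,0,0,0, 36,0,0,0,0,0,0, 36,0,0,0,0,0,0, 36,0,0,0.2,0,0,0, 36,0,0,0.3,0,0,0, 36,0,0,0.25,0,0,0, 36,0,0,0.12,0,0,0, 36,0,0,0,0,0,0, 4,0,0,0,0,0,0, 4,0,0,0,0,0,0, 4,0,0,0,0,0,0, 4,0,0,0,0,0,0, 4,0,0,0,0,0,0, 4,0,0,0,0,0,0]' 50
```

```text
clock: 15.68
tool_pos: [550.5, -226.2, 95.0]
tcp_rot: [2.445, 1.97, 0.002]
wrist_force: [-0.6, 0.8, 6.0]
opening: 0.119
grip_force: 49.0
```

```bash
python3 -m creep '[4,0,-0.06,0,0,0,0, 4,0,-0.12,0,0,0,0, 4,0,-0.16,0,0,0,0, 4,0,-0.16,0,0,0,0, 4,0,-0.16,0,0,0,0, 4,0,-0.16,0,0,0,0, 4,0,-0.16,0,0,0,0, 4,0,-0.16,0,0,0,0, 4,0,-0.12,0,0,0,0, 4,0,-0.06,0,0,0,0, 4,0,0,0,0,0,0, 4,0,0,0,0,0,0]'
python3 -m creep '[4,0,-0.03,0,0,0,0, 4,0,-0.03,0,0,0,0, 4,0,-0.03,0,0,0,0, 4,0,0,0,0,0,0]'
```

```text
clock: 17.18
tool_pos: [420.6, -199.0, 94.9]
tcp_rot: [2.445, 1.968, -0.002]
wrist_force: [-2.0, -2.6, 10.9]
opening: 0.119
grip_force: 50.1
clock: 17.68
tool_pos: [412.3, -197.3, 95.0]
tcp_rot: [2.444, 1.968, -0.001]
wrist_force: [-1.2, -2.9, 9.0]
opening: 0.123
grip_force: 49.9
```

```bash
python3 -m creep '[4,0,-0.025,0,0,0,0, 4,0,-0.025,0,0,0,0]'; python3 -m creep '[4,0,-0.025,0,0,0,0, 4,0,-0.025,0,0,0,0]';python3 -m creep '[4,0,-0.025,0,0,0,0, 4,0,0,0,0,0,0]'
```

```text
clock: 17.92
tool_pos: [407.9, -196.3, 95.0]
tcp_rot: [2.444, 1.968, -0.0]
wrist_force: [1.3, -3.7, 6.8]
opening: 0.121
grip_force: 49.8
clock: 18.18
tool_pos: [404.8, -195.7, 95.0]
tcp_rot: [2.442, 1.966, 0.003]
wrist_force: [11.0, -6.6, -5.3]
opening: 0.119
grip_force: 48.7
clock: 18.42
tool_pos: [404.8, -195.7, 95.1]
tcp_rot: [2.439, 1.965, 0.008]
wrist_force: [15.5, -7.6, -9.5]
opening: 0.117
grip_force: 49.0
```

The force rose to about 17 N while the handle stopped moving, so the drawer is at its stop. I'll let go, rise and turn for the shoulder grip.

```bash
python3 -m creep '[36,0,0.03,0,0,0,0, 36,0,0,0,0,0,0, 36,0,0,0,0,0,0, 36,0,0,-0.1,0,0,0, 36,0,0,-0.3,0,0,0, 85,0,0,-0.2,0,0,-0.0547, 85,0,0,-0.2,0,0,-0.0547, 85,0,0,-0.2,0,0,-0.0547, 85,0,0,-0.2,0,0,-0.0547, 85,0,0,-0.2,0,0,-0.0547, 85,0,0,-0.2,0,0,-0.0547, 85,0,0,-0.2,0,0,-0.0547, 85,0,0,-0.2,0,0,-0.0547, 85,0,0,0,0,0,-0.0547, 85,0,0,0,0,0,-0.0547, 85,0,0,0,0,0,-0.0547, 85,0,0,0,0,0,0]'
python3 - <<'E'
from h import *
from plant import arm
o=arm.get_obs(); print(o["clock"],o["tool_pos"],o["joint_pos"])
Rc=R.from_rotvec(o["tcp_rot"]); p=o["tool_pos"]
for t in(15,-15): print(t,tool(96,t).apply([0,0,1]))
t=15 if tool(96,15).apply([0,0,1])[0]<0 else -15
G=np.array([655,168,94.5+49]); T=G+19*tool(96,t).apply([0,0,1]); U=T+[0,0,160]
plan(Rc,p,tool(96),(U[0],U[1],p[2]),U); plan(tool(96),U,tool(96,t),T); print(T)
d=arm.get_image("top"); np.savez("pics/top4.npz",**d); P=cloud(d); q=P.reshape(-1,3)
c=np.array([np.cos(np.radians(-12.3)),np.sin(np.radians(-12.3))]); n=np.array([-c[1],c[0]])
s=q[:,:2]@c; w=q[:,:2]@n
# along-x profile of the drawer near its middle
hb=q[(q[:,2]>106)&(q[:,2]<124)&(abs(q[:,1]+197)<70)&(abs(q[:,0]-405)<25)]; print("bar",len(hb),rect(hb))
k=(s>440)&(s<680)&(abs(w-(-90))<90); img=d["img"].reshape(-1,3)
for lo in range(440,680,6):
    m=k&(s>=lo)&(s<lo+6)
    if m.any(): print(lo,m.sum(),np.round(np.percentile(q[m,2],[10,50,90])),np.median(img[m],0))
E
```

```text
clock: 20.55
tool_pos: [402.5, -193.8, 294.3]
tcp_rot: [-0.162, 3.137, -0.0]
wrist_force: [-0.3, -0.0, -0.4]
opening: 0.995
grip_force: 0.0
20.55 [ 402.47715588 -193.814993    294.31931816] [-4.48784426e-01  3.50535187e-03 -2.72059163e-01  1.29494611e+00
  1.60219872e-06 -5.51757569e-01]
15 [-0.25740121 -0.02705396 -0.96592583]
-15 [ 0.25740121  0.02705396 -0.96592583]
turn [-0.      0.0001 -0.0006] rows>= 1.0
to (np.float64(650.1093770614375), np.float64(167.48597481606961), np.float64(294.3193181627218)) shift [-2.84   3.334  0.   ] rows>= 8.0
to [650.10937706 167.48597482 285.1474093 ] shift [0.    0.    0.092] rows>= 1.0
turn [0.     0.0833 0.    ] rows>= 2.0
to [650.10937706 167.48597482 125.1474093 ] shift [-0.414  0.     1.545] rows>= 3.0
[650.10937706 167.48597482 125.1474093 ]
bar 20 (array([ 415. , -162.1]), array([49.9, 19.1]), 77.5)
440 448 [468. 804. 808.] [ 75. 113. 123.]
446 427 [456. 802. 808.] [ 73. 110. 121.]
452 414 [116. 799. 807.] [ 71. 107. 117.]
458 381 [  2. 795. 805.] [ 66. 100. 113.]
464 340 [  2. 789. 802.] [ 61.  92. 107.]
470 266 [  0. 781. 799.] [ 57.  8
[... 637 characters left out ...]
.  183.5 240.5]
572 91 [28. 31. 33.] [ 92. 136. 234.]
578 106 [27. 31. 34.] [ 60.  70. 229.]
584 91 [28. 31. 34.] [ 62.  73. 230.]
590 102 [27. 31. 34.] [ 62.  73. 230.]
596 101 [28. 31. 34.] [ 62.  73. 231.]
602 98 [28. 31. 34.] [ 52.   63.  195.5]
608 103 [28. 31. 34.] [ 41.  52. 146.]
614 319 [31. 67. 92.] [ 61.  90. 132.]
620 42 [87. 91. 94.] [154.  228.5 244.5]
632 50 [28. 31. 34.] [156.  229.5 244. ]
638 162 [29. 35. 65.] [ 97.5 140.  176. ]
644 129 [29. 59. 68.] [ 90. 133. 169.]
650 120 [29. 64. 68.] [ 90. 131. 159.]
656 113 [33. 64. 69.] [117. 131. 146.]
662 192 [ 59.  68. 151.] [ 79.5 103.5 132. ]
668 216 [ 61. 148. 152.] [ 48.   72.  113.5]
674 212 [ 60. 148. 152.] [ 50.  73. 114.]
```

```bash
python3 -m creep '[85,-0.1,0.15,0.01,0,0,0, 85,-0.3,0.35,0.01,0,0,0, 85,-0.35,0.4,0.01,0,0,0, 85,-0.38,0.45,0.01,0,0,0, 85,-0.38,0.45,0.01,0,0,0, 85,-0.38,0.45,0.01,0,0,0, 85,-0.38,0.45,0.01,0,0,0, 85,-0.33,0.38,0.01,0,0,0, 85,-0.16,0.17,0.012,0,0,0, 85,-0.08,0.084,0,0,0,0, 85,0,0,0,0,0.028,0, 85,0,0,0,0,0.028,0, 85,0,0,0,0,0.0273,0, 85,0,0,0,0,0,0]'
python3 - <<'E'
from h import *
from plant import arm
o=arm.get_obs(); print(o["clock"],o["tool_pos"],o["joint_pos"])
d=arm.get_image("wrist"); cv2.imwrite("pics/w5.png",d["img"]); q=cloud(d).reshape(-1,3)
m=(abs(q[:,0]-655)<40)&(abs(q[:,1]-168)<42)
for lo,hi in((138,162),(175,210)):
    k=q[m&(q[:,2]>lo)&(q[:,2]<hi)]; print(len(k),rect(k),k[:,2].max())
Rc=R.from_rotvec(o["tcp_rot"]); Rt=tool(96,15); T=np.array([650.1,167.5,125.1])
plan(Rc,o["tool_pos"],Rt,T+[0,0,60],T)
E
```

```text
clock: 22.35
tool_pos: [650.9, 166.6, 281.5]
tcp_rot: [0.147, -2.872, 0.021]
wrist_force: [0.3, -0.0, -0.7]
opening: 0.998
grip_force: 0.0
22.35 [650.90306509 166.57569714 281.50613307] [0.23409952 0.73382134 0.69405639 1.79472152 0.03338177 0.12734793]
2134 (array([655.2, 167.4]), array([43.7, 62.5]), 6.0) 161.90243026574524
1357 (array([653.8, 167.6]), array([34. , 33.4]), 54.5) 196.8351139038367
turn [-0.0002 -0.0013 -0.0008] rows>= 1.0
to [650.1 167.5 185.1] shift [-0.243  0.01   0.933] rows>= 2.0
to [650.1 167.5 125.1] shift [-0.155  0.     0.58 ] rows>= 2.0
```

View pics/w5.png

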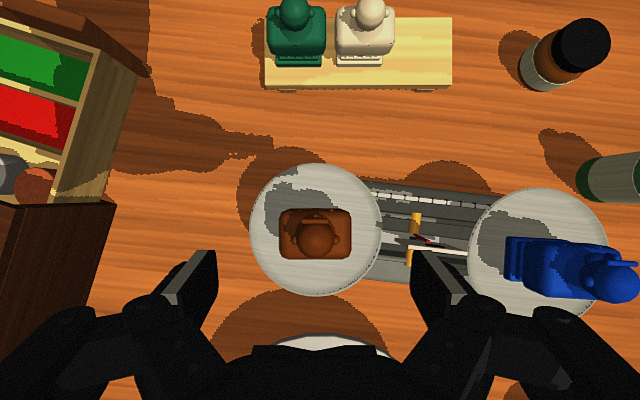

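The wrist view shows the brown bust at (315,233), midway between the fingers, and the right finger clears the scale plate. I'll go down and grip the shoulders.

```bash
python3 -m creep '[85,-0.05,0.01,0.2,0,0,0, 85,-0.08,0,0.3,0,0,0, 85,-0.08,0,0.3,0,0,0, 85,-0.08,0,0.27,0,0,0, 85,-0.05,0,0.2,0,0,0, 85,-0.035,0,0.15,0,0,0, 85,-0.02,0,0.08,0,0,0, 85,0,0,0,0,0,0, 85,0,0,0,0,0,0]'
```

```text
clock: 23.52
tool_pos: [649.9, 168.4, 130.4]
tcp_rot: [0.151, -2.878, 0.02]
wrist_force: [0.5, -0.8, 0.6]
opening: 0.996
grip_force: 0.0
```

```bash
python3 -m creep '[50,0,0,0,0,0,0, 50,0,0,0,0,0,0, 50,0,0,0,0,0,0, 50,0,0,0,0,0,0, 50,0,0,0,0,0,0, 50,0,0,0,0,0,0]' 60
```

```text
clock: 24.28
tool_pos: [650.1, 167.9, 130.5]
tcp_rot: [0.151, -2.878, 0.021]
wrist_force: [-0.0, -1.7, 5.7]
opening: 0.734
grip_force: 66.4
```

The grip is 5 mm higher than I wanted, so I'll regrip lower.

```bash
python3 -m creep '[75,0,0,0,0,0,0, 85,0,0,0,0,0,0, 85,0,0,0,0,0,0, 85,-0.006,0,0.024,0,0,0, 85,-0.006,0,0.024,0,0,0, 85,0,0,0,0,0,0, 50,0,0,0,0,0,0, 50,0,0,0,0,0,0, 50,0,0,0,0,0,0, 50,0,0,0,0,0,0, 50,0,0,0,0,0,0, 50,0,0,0,0,0,0]' 60
```

```text
clock: 25.78
tool_pos: [649.5, 168.0, 125.0]
tcp_rot: [0.151, -2.877, 0.02]
wrist_force: [0.1, -3.7, 5.2]
opening: 0.734
grip_force: 66.3
```

```bash
python3 -m creep '[50,0.01,0,-0.038,0,0,0, 50,0.01,0,-0.038,0,0,0, 50,0.01,0,-0.038,0,0,0, 50,0.01,0,-0.038,0,0,0, 50,0.01,0,-0.038,0,0,0, 50,0.01,0,-0.038,0,0,0, 50,0.02,0,-0.08,0,0,0, 50,0.05,0,-0.2,0,0,0, 50,0.08,0,-0.3,0,0,0, 50,0.1,0,-0.37,0,0,0, 50,0.08,0,-0.3,0,0,0, 50,0.04,0,-0.15,0,0,0, 50,0,0,0,0,0,0, 50,0,0,0,0,0,0]'
python3 - <<'E'
from h import *
from plant import arm
o=arm.get_obs(); p=o["tool_pos"]; print(o["clock"],p,o["opening"],o["wrist_force"])
Rc=R.from_rotvec(o["tcp_rot"]); A=77.7; Rt=tool(A,15)
# grasp offset: bust origin in tool frame, from pose at grasp
Rg=R.from_rotvec([.151,-2.877,.02]); b=Rg.inv().apply(np.array([655,167.7,94.5])-[649.5,168,125]); print("bust in tool",b)
L=np.array([495.9,-213.5,30]); T=L-Rt.apply(b); print("T",T,Rt.apply([0,0,1]))
plan(Rc,p,Rt,(T[0],T[1],p[2]),T+[0,0,120],T+[0,0,10],T)
d=arm.get_image("top"); q=cloud(d).reshape(-1,3)
k=q[(abs(q[:,0]-660)<45)&(abs(q[:,1]-384)<50)&(q[:,2]>145)&(q[:,2]<240)]; print("master",len(k),rect(k),k[:,2].max())
E
```

```text
clock: 27.52
tool_pos: [649.8, 168.6, 291.9]
tcp_rot: [0.151, -2.875, 0.02]
wrist_force: [0.5, 0.3, -6.3]
opening: 0.74
grip_force: 67.5
27.525 [649.75396903 168.55406792 291.85016615] 0.7402631383058969 [ 0.52000238  0.31730541 -6.2588829 ]
bust in tool [-13.12269378  -0.87029292  28.064702  ]
T [ 490.79775573 -211.49679152   60.50482354] [-0.252878    0.05513632 -0.96592583]
turn [-0.0264 -0.0004  0.0983] rows>= 2.0
to (np.float64(490.7977557298295), np.float64(-211.49679151566397), np.float64(291.85016614746576)) shift [ 0.718 -4.052  0.192] rows>= 7.0
to [ 490.79775573 -211.49679152  180.50482354] shift [-0.288  0.     1.076] rows>= 2.0
to [ 490.79775573 -211.49679152   70.50482354] shift [-0.285  0.     1.063] rows>= 2.0
to [ 490.79775573 -211.49679152   60.50482354] shift [-0.026  0.     0.097] rows>= 1.0
master 167 (array([658.8, 393.3]), array([44.2, 40.6]), 89.2) 200.2000365204185
```

```bash
python3 -m creep '[50,0,0,0,-0.0088,0,0.0328, 50,0,0,0,-0.0088,0,0.0328, 50,0,0,0,-0.0088,0,0.0328, 50,0.03,-0.17,0.008,0,0,0, 50,0.06,-0.34,0.016,0,0,0, 50,0.08,-0.45,0.021,0,0,0, 50,0.09,-0.5,0.024,0,0,0, 50,0.09,-0.5,0.024,0,0,0, 50,0.09,-0.5,0.024,0,0,0, 50,0.09,-0.5,0.024,0,0,0, 50,0.08,-0.45,0.021,0,0,0, 50,0.06,-0.34,0.016,0,0,0, 50,0.04,-0.2,0.01,0,0,0, 50,0.018,-0.102,0.004,0,0,0, 50,-0.08,0,0.3,0,0,0, 50,-0.08,0,0.3,0,0,0, 50,-0.08,0,0.3,0,0,0, 50,-0.04,0,0.15,0,0,0, 50,0,0,0,0,0,0, 50,0,0,0,0,0,0]'
python3 - <<'E'
from h import *
from plant import arm
o=arm.get_obs(); p=o["tool_pos"]; print(o["clock"],p,o["opening"],o["wrist_force"])
Rc=R.from_rotvec(o["tcp_rot"]); Rt=tool(77.7,15); T=np.array([490.8,-211.5,60.5])
d=arm.get_image("wrist"); np.savez("pics/w6.npz",**d); cv2.imwrite("pics/w6.png",d["img"]); q=cloud(d).reshape(-1,3); im=d["img"].reshape(-1,3).astype(int)
c=np.array([np.cos(np.radians(-12.3)),np.sin(np.radians(-12.3))]); n=np.array([-c[1],c[0]]); s=q[:,:2]@c; w=q[:,:2]@n
g=(im[:,1]>1.5*im[:,2])&(im[:,1]>1.3*im[:,0])&(im[:,1]>40)&(abs(q[:,2]-30)<8); print("green",g.sum(),np.percentile(s[g],[2,50,98]),np.percentile(w[g],[2,98]),rect(q[g]))
wl=(abs(q[:,2]-91)<5)&(abs(s-560)<15)&(abs(w+103)<125); print("wall",wl.sum(),np.percentile(s[wl],[2,50,98]))
for lo in(-225,-160,-100,-40):
    m=wl&(abs(w-lo)<25); print(lo,m.sum(),np.median(s[m]) if m.any() else 0)
fp=(q[:,2]>130)&(q[:,2]<142)&(abs(s-492)<20); print("panel",fp.sum(),np.percentile(s[fp],[2,50,98]) if fp.any() else 0)
bm=(abs(s-530)<45)&(abs(w+103)<45)&(q[:,2]>160); print("bust z",np.percentile(q[bm,2],[5,50,95]) if bm.any() else 0)
plan(Rc,p,Rt,T+[0,0,40],T+[0,0,10],T)
E
```

```text
clock: 30.08
tool_pos: [490.5, -211.4, 185.6]
tcp_rot: [-0.309, -2.866, -0.04]
wrist_force: [0.2, 0.0, -6.2]
opening: 0.744
grip_force: 67.5
30.075 [ 490.52325468 -211.36047262  185.58813662] 0.7441867251318577 [ 0.16577479  0.02615172 -6.16996307]
green 8401 [506.66409329 521.08948689 554.77597004] [-231.92732637   19.89489581] (array([ 496.9, -216.8]), array([258.8,  52.1]), 78.2)
wall 754 [556.54700857 559.740991   563.83455649]
-225 330 560.6980805834189
-160 0 0
-100 0 0
-40 0 0
panel 10937 [482.53777029 490.12873643 497.70111975]
bust z [213.82158746 252.10655529 282.0232172 ]
turn [-0.      0.0005 -0.    ] rows>= 1.0
to [ 490.8 -211.5  100.5] shift [-0.223 -0.001  0.821] rows>= 2.0
to [ 490.8 -211.5   70.5] shift [-0.078  0.     0.29 ] rows>= 1.0
to [ 490.8 -211.5   60.5] shift [-0.026  0.     0.097] rows>= 1.0
```

View pics/w6.png

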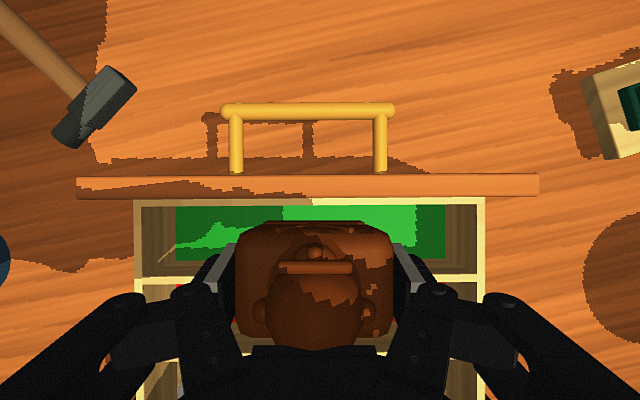

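The wrist view shows the bust held square over the green lane: panel inner edge at row 197, green floor showing on both sides, bust at (315,280). The lane-centre measurement agrees, so I'll lower it.

```bash
python3 -m creep '[50,-0.04,0,0.15,0,0,0, 50,-0.055,0,0.2,0,0,0, 50,-0.055,0,0.2,0,0,0, 50,-0.04,0,0.15,0,0,0, 50,-0.033,0,0.121,0,0,0, 50,-0.02,0,0.07,0,0,0, 50,-0.02,0,0.07,0,0,0, 50,0,0,0,0,0,0]'
python3 -m creep '[50,-0.02,0,0.075,0,0,0, 50,-0.019,0,0.07,0,0,0, 50,-0.008,0,0.03,0,0,0, 50,0,0,0,0,0,0, 50,0,0,0,0,0,0]'
```

```text
clock: 31.12
tool_pos: [490.2, -211.4, 84.6]
tcp_rot: [-0.309, -2.864, -0.041]
wrist_force: [0.0, 0.2, -6.0]
opening: 0.74
grip_force: 67.7
clock: 31.75
tool_pos: [490.4, -211.5, 66.9]
tcp_rot: [-0.309, -2.865, -0.041]
wrist_force: [0.2, -0.3, -5.7]
opening: 0.739
grip_force: 67.7
```

```bash
python3 -m creep '[50,-0.007,0,0.025,0,0,0, 50,-0.005,0,0.02,0,0,0, 50,0,0,0,0,0,0]'; python3 -m creep '[50,-0.0026,0,0.01,0,0,0, 50,-0.0026,0,0.01,0,0,0, 50,0,0,0,0,0,0]'
```

```text
clock: 32.12
tool_pos: [490.2, -211.4, 61.9]
tcp_rot: [-0.309, -2.864, -0.041]
wrist_force: [-0.3, -0.0, -6.4]
opening: 0.743
grip_force: 67.7
clock: 32.5
tool_pos: [490.5, -211.5, 61.0]
tcp_rot: [-0.309, -2.865, -0.041]
wrist_force: [-1.8, 0.8, 5.9]
opening: 0.74
grip_force: 68.8
```

Contact: the floor now carries the bust. I'll open the fingers and rise straight up.

```bash
python3 -m creep '[66,0,0,0,0,0,0, 72,0,0,0,0,0,0, 80,0,0,0,0,0,0, 85,0,0,0,0,0,0, 85,0,0,0,0,0,0, 85,0.013,0,-0.048,0,0,0, 85,0.026,0,-0.097,0,0,0, 85,0.052,0,-0.193,0,0,0, 85,0.08,0,-0.3,0,0,0, 85,0.1,0,-0.37,0,0,0, 85,0.1,0,-0.37,0,0,0, 85,0.1,0,-0.37,0,0,0, 85,0.05,0,-0.2,0,0,0, 85,0,0.5,0,0,0,0, 85,0,0.6,0,0,0,0, 85,0,0.5,0,0,0,0, 85,0,0,0,0,0,0, 85,0,0,0,0,0,0]'
python3 - <<'E'
from h import *
from plant import arm
o=arm.get_obs(); print(o["clock"],o["tool_pos"],o["wrist_force"])
d=arm.get_image("top"); np.savez("pics/top7.npz",**d); im=d["img"]; P=cloud(d); q=P.reshape(-1,3)
cv2.imwrite("pics/t7.png",cv2.resize(im[120:260,150:480],None,fx=2.4,fy=2.4))
c=np.array([np.cos(np.radians(-12.3)),np.sin(np.radians(-12.3))]); n=np.array([-c[1],c[0]]); s=q[:,:2]@c; w=q[:,:2]@n
for lo,hi in((82,100),(105,140)):
    k=(abs(s-530)<26)&(abs(w+103)<50)&(q[:,2]>lo)&(q[:,2]<hi); print("bust",k.sum(),rect(np.stack([s[k],w[k]],1)) if k.sum()>5 else 0,q[k,2].max() if k.any() else 0)
k=(abs(q[:,0]-660)<45)&(abs(q[:,1]-384)<50)&(q[:,2]>130)&(q[:,2]<240); print("master",rect(q[k]),q[k,2].max())
k=(abs(s-560)<14)&(abs(q[:,2]-91)<4)&(abs(w+103)<120); print("wall s",np.median(s[k]))
E
```

```text
clock: 34.75
tool_pos: [524.5, -55.4, 262.2]
tcp_rot: [-0.309, -2.865, -0.04]
wrist_force: [0.1, -0.6, -0.3]
opening: 0.994
grip_force: 0.0
34.75 [524.48118277 -55.37323807 262.21259423] [ 0.10581327 -0.62001712 -0.32264993]
bust 71 (array([ 532.5, -122.5]), array([25.3, 48.1]), 87.3) 98.64970103577184
bust 30 (array([ 530.6, -112.2]), array([29.9, 14.2]), 18.0) 132.34749450919503
master (array([661. , 383.8]), array([44.7, 64. ]), 3.5) 198.986802652405
wall s 558.802947400728
```

View pics/t7.png

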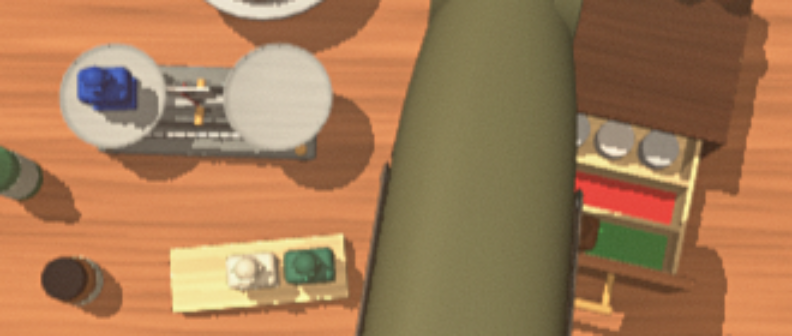

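The picture shows the brown bust in the green lane, at about (585,235) beside the arm. Its head top is at 132 mm, so it is standing upright. The drawer is out, the master is on its pan at (108,88), and the white and green busts haven't moved.

```bash
python3 -c "
from plant import arm
print(arm.sign_off())"
```

```text
the job is handed in; nothing more can be done
None
```

The brown bust weighed heavier than the master (its pan went down to the lower stop), so it now stands upright in the green-floored lane of the drawer, which is pulled out to its stop; the job was handed in at about 35 s with the master still on its pan.

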